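Seat a seized drone's camera lens in the V-block bench and hold it down for inspection

ROBOT

A 7-joint arm with a two-finger parallel gripper is mounted at the origin on the work surface. World frame = base frame: x ahead of the robot, y to its left, z up, the work surface at z = 0. Lengths are in m, angles in degrees, forces in N, time in s.
With the tool pointing down it reaches from about 0.4 to 0.875 m from the base axis. Payload 4.4 kg.
Tool frame: the origin (TCP) lies at the very end of the fingers, on their centre line; the grasp point (between the pads) lies manip.grip_point_offset behind it (manip.grip_point_offset is the distance from the TCP to the grasp point, in m); z points along the fingers, x is the direction in which the jaws open and shut, and the axes are right-handed (so a half turn about z gives the same grasp; the last joint's range is limited). The gripper opens to 85 mm and grips with 20 to 120 N. Pads are 22 mm wide; open, the fingers measure 114 mm over their backs; the gripper's body (76 mm by 85 mm) begins 54 mm behind the grasp point. The pads swing forward as they close: fully open they stand 13 mm farther back than shut.
Start: joints at [63.438, 36.005, 2.206, 86.941, -1.547, 57.084, -1.146], TCP at [0.252, -0.599, 0.231] pointing down, gripper open.
Joint ranges: [-175.42, 175.42], [-21.48, 121.26], [-71.46, 75.88], [10.55, 141.38], [-63.04, 243.04], [13.31, 113.54], [-168.57, 168.57]. Speed limits (degrees/s): [147.25, 147.25, 180, 180, 180, 180, 180].

INTERFACE

Orientations are given as a 3x3 rotation matrix whose columns are the frame's x, y, z axes.
In Python, from bench import read_state, vision, ticket, manip gives the robot as it stands.
- The arm moves only by the tool move_arm, never from a script. Its argument "moves" is a list that holds one entry, the list of rows, each a list of 5 numbers: the finger opening in mm, from 0 to 85.4, then the shift along the tool's x, y, z in units of 50 mm (1.0 is 50 mm), then the turn about the tool's z in units of 5 degrees (1.0 is 5 degrees). In form: [[[claw, x, y, z, spin], ...]]. A call has 1 to 10 rows; each row is the pose to reach, as a shift and turn from the pose commanded when the call began, along the tool's axes at that moment; what a row does not reach only later rows make up. A row lasts 1/8 s, in which the tool goes at most 62.5 mm and 10.7 degrees, less where a joint would pass 70% of its speed; a pose out of reach is approached as far as the arm can. A call with a gripper value outside its range is refused whole. The fingers move at their own pace and stop on an object; "newtons" is the grip in N (left out, the last holds). Time passes only in rows, so rows that repeat a pose let the fingers close. It gives the time, the measured TCP pose, the force and the opening at its end, in the units of the state.
- read_state(): the state, without advancing time (a new reading comes with each control period).
- vision.camera(name): name is "side" or "top"; returns a dict with "pixels" (480x640x3 uint8, red, green, blue), "mtx" (3x3 intrinsics, pixels), "distortion" ([k1, k2, p1, p2, k3] as OpenCV has them; the pictures are not rectified), "rvec" (rotation vector, rad) and "tvec" (3), from world to camera coordinates, as OpenCV has them. Camera axes: x right, y down, z forward; pixel columns grow to the right and rows downward; lengths in m; the calibration is good to about 2 mm. A picture is of the moment at which its call begins. There is no depth.
- ticket.job_done(): hands the job in, once; it reports no verdict.
The state is a dict: "time_s": time; "joint_positions": joint angles; "joint_velocities": joint speeds; "joint_efforts": joint torques, N m; "position": TCP position; "tool_rot": TCP orientation; "ft_force": force on the tool from outside, world axes, zero at the start; "ft_torque": the same for the moment, N m; "opening": finger opening in m.
Only numpy, scipy, OpenCV 4.12 (cv2) and the standard library are available. Lean on these libraries where they do the work, as an engineer would, in place of code of your own. Each camera call takes 0.05 s, during which the arm holds its last target. There are 200 camera calls.

TASK

Get the seized drone's lens ready for the inspection camera: first slip the blue stop sleeve over the steel stop pin of the V-block bench until it sits down on its shoulder, then lay the lens gently in the V with its glass towards the camera and its metal rear end up against the sleeve. The V has no clamp, so finish while still holding the lens down, with the fingers pressing it straight down at about 10 N so that it bears on both sides of the V. Leave everything else on the table where it is.

Things in the scene. Friction and masses are not known exactly. Their poses are not given: they have to be found in the camera images.
- lens: Black lens barrel, a cylinder 40 mm in diameter, 110 mm long, about 220 g, lying level in the cradle, axis 40 mm above the table. Origin: mid-length, on its axis. Its x axis points along the barrel to the front end (dark blue glass, orange ring 8 mm behind it); the last 12 mm at the rear end is a bright metal mount 34 mm in diameter. Grip it across its middle (rubber ring, 41 mm).
- lens_rear (a point): Centre of the lens's rear end face (bright metal mount), on its axis, 55 mm from the lens's origin.
- lens_front (a point): Centre of the lens's front end face (glass), on its axis, 55 mm from the lens's origin.
- cradle: Fixed cardboard cradle that the lens starts in: a base 136 x 80 mm, 5 mm thick, with two upright ribs 8 mm thick at 40 mm either side of its origin along its x, each with a V notch, tops 33 mm above the table. Origin: centre of its underside; x along the lens. Between the ribs 72 mm are free for the fingers.
- sleeve: Blue stop sleeve, a tube 30 mm outside and 14 mm inside diameter, 30 mm tall, 45 g, standing upright on the mat (3 mm thick). Origin: centre of its underside; z up. Stands beside the larger brass sleeve, either one nearer to the robot.
- brass_sleeve: Brass sleeve of another size, 38 mm outside diameter, 30 mm tall, standing on the same mat; not used, to be left there. Origin: centre of its underside.
- bench: Fixed inspection bench: aluminium rail 370 x 90 mm, 12 mm thick, on the table. Origin: on the table under the middle of the V; x runs along the V towards the camera, z up. Two V saddles stand at x = -35 and +35 mm, the stop pin at x = -70 mm, and the camera facing the V at x = +138 to +240 mm, up to 86 mm above the table.
- v_axis (a point): Where the middle of the lens's axis lies when the lens is seated: on the bench's middle line, 60 mm above the table. Its axes are the bench's. The lens seated with its rear end against the sleeve has its origin here, within 2 mm along x.
- v_left: Left half (bench +y side) of both steel V saddles: 45 degree faces that carry the lens along one contact line. Each saddle is 16 mm long, 60 mm wide, top 53 mm above the table; the 54 mm between the two are free for fingers down to the rail. Its frame is the bench's.
- v_right: Right half (bench -y side) of both V saddles, which carries the lens along the other contact line. Its frame is the bench's.
- stop_seat (a point): Centre of the top of the round steel shoulder (26 mm in diameter) on which the stop sleeve comes to sit, 46 mm above the table, 70 mm from the bench's origin on its -x side. From here the stop pin, 10 mm in diameter with a coned tip, rises 40 mm, to 86 mm above the table. The sleeve has 2 mm of play all round it.
- bottle: Small clear glass bottle with a white cap, 48 mm in diameter, 120 mm tall, standing; a bystander. Origin: centre of its underside.
- jar: Amber jar with a black lid, 52 mm in diameter, 70 mm tall; a bystander. Origin: centre of its underside.
- phone: Black phone lying flat, 150 x 72 x 9 mm; a bystander. Origin: centre of its underside.
- screwdriver: Screwdriver with a red handle, 160 mm long, lying; a bystander.
- propeller: Orange three-bladed drone propeller lying flat, 125 mm across, 8 mm high; a bystander. Origin: centre of its underside.
Mind the look-alikes: they are no part of the job. Of the things shaped like the lens, the black one is meant.

How it is judged (in metres and radians):
On the way, in this order (a step that is already met when the one before it is completed fails the run):
1. the blue sleeve is on the stop pin, down on its shoulder (horizontal distance between sleeve and stop_seat below 0.004 m and z of sleeve in the frame of stop_seat between -0.003 and 0.003 m and angle between sleeve's own z axis and vertical below 0.12 rad), for 0.2 s.
2. the lens lies in the V, its glass towards the camera (z of lens in the frame of v_axis between -0.003 and 0.003 m and y of lens in the frame of v_axis between -0.003 and 0.003 m and angle between the x axis of lens and the x axis of bench, either way round below 0.05 rad and x of lens_front in the frame of bench above 0.03 m and horizontal distance between lens and v_axis below 0.012 m), for 0.2 s.
At the end, for the whole second after the job is handed in: Fingers hold the lens pressed in the V: 1.5 to 30 N on each side, over 5 N on one (weight alone: under 2 N); axis within 2 mm and 0.04 rad of seated, glass to the camera, rear end within 3.5 mm of the blue sleeve; sleeve on the pin within 4 mm, upright, down on its shoulder within 3 mm (all of step 1 and z of lens in the frame of v_axis between -0.003 and 0.002 m and y of lens in the frame of v_axis between -0.002 and 0.002 m and angle between the x axis of lens and the x axis of bench, either way round below 0.04 rad and x of lens_front in the frame of bench above 0.03 m and horizontal distance between lens_rear and sleeve below 0.0185 m and contact force between lens and v_left between 1.5 and 30 N and contact force between lens and v_right between 1.5 and 30 N and contact force between the fingers and lens above 2 N and (contact force between lens and v_left above 5 N or contact force between lens and v_right above 5 N)); the arm keeps its last pose, push and grip.
It fails at once if the lens is dropped or slammed into the V (faster than 0.3 m/s within 8 mm of its seat) or crushed there (more than 80 N on one side) (contact force between lens and v_left above 80 N or contact force between lens and v_right above 80 N or (linear speed of lens above 0.3 m/s and horizontal distance between lens and v_axis below 0.02 m and z of lens in the frame of v_axis below 0.008 m)).
It fails at once if something else on the table is pushed more than 30 mm from its place (distance of any of brass_sleeve, bottle, jar, phone, screwdriver, propeller from where it was at the start of the episode above 0.03 m).
It also fails if it takes over 72 s, if anything falls off the work surface, if the arm or the gripper's body presses on something with over 40 N, if the wrist force passes 120 N, or if a joint passes its speed limit or range.

## Working session

There is one attempt and no reset: what is moved stays moved. The work goes in short steps, Python scripts to look and compute and a tool call to move; the robot and the scene stay as the last step left them, time stands still between calls to the robot, and variables do not carry over. Pictures are saved under pics/ and viewed, about 8 in all and at most 12, crops included, and the job is handed in when it is done.

Besides the shell and the picture viewer there is one more tool, called after "Emit:" by a JSON object that holds its "name" and its "arguments", one argument or row to a line. move_arm: Moves the arm, as the interface text tells. Its arguments: {"type":"object","properties":{"moves":{"type":"array","items":{"type":"array","items":{"type":"array","items":{"type":"number"}}}},"newtons":{"type":"number"}},"required":["moves"]}

```bash
ls; mkdir -p pics
python3 - <<'E'
from bench import read_state, vision, ticket, manip
import cv2
s=read_state();print(s)
print(manip.grip_point_offset)
for n in("side","top"):
    c=vision.camera(n);cv2.imwrite(f"pics/{n}0.png",c["pixels"][:,:,::-1]);print(n,c["mtx"],c["distortion"],c["rvec"],c["tvec"])
E
```

```text
pics
{'time_s': 0.0, 'joint_positions': array([63.43690919, 36.0575384 ,  2.20273785, 86.9985226 , -1.54754048,
       57.08388691, -1.14634976]), 'joint_velocities': array([0.10097077, 0.04220517, 0.00609963, 0.0557754 , 0.03781654,
       0.0546904 , 0.08120829]), 'joint_efforts': array([ 1.35126456e-04, -5.63393247e+01,  1.22652121e+00, -1.93441164e+01,
        1.11880770e-02,  1.06397975e-02,  1.28482611e-05]), 'position': array([ 0.25158791, -0.59863315,  0.23039065]), 'tool_rot': array([[ 3.87387658e-01, -9.21916602e-01, -7.62904651e-04],
       [-9.21914909e-01, -3.87388408e-01,  1.76685980e-03],
       [-1.92443780e-03,  1.88734935e-05, -9.99998148e-01]]), 'ft_force': array([-0.0072111 ,  0.37757009, -0.21936259]), 'ft_torque': array([-0.04320963, -0.02621362, -0.01550313]), 'opening': 0.08567470163605048}
0.0187
side [[606.89265816   0.         325.21268037]
 [  0.         606.89265816 240.13357815]
 [  0.           0.           1.        ]] [-0.12963589  0.          0.          0.          0.        ] [ 0.77169512 -2.48516276  1.26175171] [0.34913874 0.30803654 0.95661068]
top [[536.80493904   0.         317.82829351]
 [  0.         536.80493904 224.67610948]
 [  0.           0.           1.        ]] [-0.11458193  0.          0.          0.          0.        ] [ 2.13981417 -2.07605347  0.23036932] [-0.16280701  0.51223898  1.04068744]
```

View pics/top0.png

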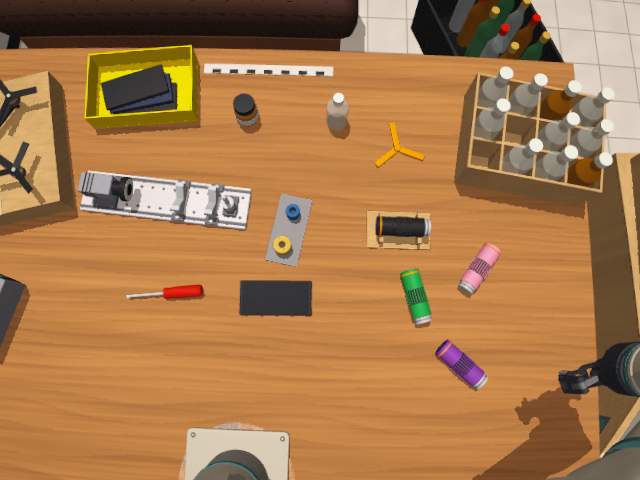

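View pics/side0.png

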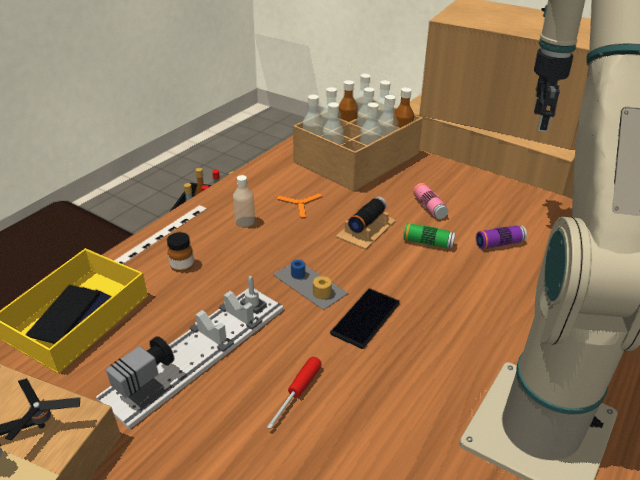

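Top view: blue sleeve at (293,212), with the brass one at (283,245). The black lens is in the cradle at (403,227); the look-alikes are green (416,296), pink (480,268) and purple (461,364). On the bench, the pin is at (231,203) and the camera at (105,188). The black barrel lying in the cradle fits the description. I'll confirm it with an enlarged crop and take the measurements in the same step.

```bash
cat > h.py <<'E'
import numpy as np, cv2
from bench import read_state, vision, ticket, manip
def P(c,p):
    p=np.asarray(p,float).reshape(-1,1,3)
    return cv2.projectPoints(p,c["rvec"],c["tvec"],c["mtx"],c["distortion"])[0].reshape(-1,2)
def ray(c,uv):
    R=cv2.Rodrigues(c["rvec"])[0]; C=-R.T@np.ravel(c["tvec"])
    n=cv2.undistortPoints(np.asarray(uv,float).reshape(-1,1,2),c["mtx"],c["distortion"]).reshape(-1,2)
    return C,np.c_[n,np.ones(len(n))]@R
def onz(c,uv,z):
    C,d=ray(c,uv); return C+d*((z-C[2])/d[:,2])[:,None]
def tri(c1,u1,c2,u2):
    A=[];b=[]
    for c,u in((c1,u1),(c2,u2)):
        C,d=ray(c,u);d=d[0]/np.linalg.norm(d[0]);M=np.eye(3)-np.outer(d,d);A.append(M);b.append(M@C)
    X=np.linalg.lstsq(np.vstack(A),np.hstack(b),rcond=None)[0]
    return X,[ (P(c,X)[0]-u).round(1) for c,u in((c1,u1),(c2,u2))]
def mask(c,lo,hi,box=None):
    m=cv2.inRange(cv2.cvtColor(c["pixels"],cv2.COLOR_RGB2HSV),lo,hi)
    if box: k=np.zeros_like(m);x0,y0,x1,y1=box;k[y0:y1,x0:x1]=255;m&=k
    return m
def crop(c,box,s,size):
    x0,y0,x1,y1=box
    return cv2.resize(c["pixels"][y0:y1,x0:x1,::-1],size,interpolation=cv2.INTER_CUBIC)
E
python3 - <<'E'
from h import *
t=vision.camera("top");s=vision.camera("side")
im=np.vstack([np.hstack([crop(t,(360,200,440,260),0,(400,300)),crop(t,(260,190,320,270),0,(400,300)) if 0 else crop(t,(250,190,330,250),0,(400,300))]),
 np.hstack([crop(s,(330,185,410,245),0,(400,300)),crop(s,(190,270,290,345),0,(400,300))])])
cv2.imwrite("pics/crop1.png",im)
im=np.vstack([crop(t,(70,160,260,235),0,(800,316))]);cv2.imwrite("pics/crop2.png",im)
for n,c,b in(("top",t,(270,190,320,230)),("side",s,(280,250,315,285))):
    m=mask(c,(100,120,30),(120,255,255),b);x,y,w,h=cv2.boundingRect(m);M=cv2.moments(m);print(n,"blue",x,y,w,h,M["m10"]/M["m00"],M["m01"]/M["m00"])
for z in(0.003,0.033):print(z,onz(t,[[293,212],[283,245]],z))
print("lens",onz(t,[[376,226],[403,226],[431,227]],.04))
print("bench corners",onz(t,[[82,172],[251,188],[248,228],[80,211]],.012))
print("pin",onz(t,[[231,197]],.086))
print("otherthings",onz(t,[[283,245],[337,120],[246,120],[397,150],[276,298]],0.0))
E
```

```text
top blue 286 204 14 16 292.45205479452056 211.486301369863
side blue 291 260 14 19 297.4570135746606 268.8235294117647
0.003 [[ 0.5548438  -0.09284796  0.003     ]
 [ 0.48202338 -0.07443736  0.003     ]]
0.033 [[ 0.54756088 -0.09434339  0.033     ]
 [ 0.47668397 -0.07642415  0.033     ]]
lens [[ 0.52132664 -0.26801162  0.04      ]
 [ 0.52305754 -0.32435944  0.04      ]
 [ 0.52272742 -0.38312796  0.04      ]]
bench corners [[ 6.30280661e-01  3.80559485e-01  1.20000000e-02]
 [ 6.03278552e-01 -3.03267083e-04  1.20000000e-02]
 [ 5.14756884e-01  1.02824563e-03  1.20000000e-02]
 [ 5.41142853e-01  3.73294152e-01  1.20000000e-02]]
pin [[0.5619649  0.02913413 0.086     ]]
otherthings [[ 0.48255733 -0.07423868  0.        ]
 [ 0.77225229 -0.18321785  0.        ]
 [ 0.76619785  0.02223594  0.        ]
 [ 0.70502553 -0.31854871  0.        ]
 [ 0.36953395 -0.0643581   0.        ]]
```

View pics/crop1.png

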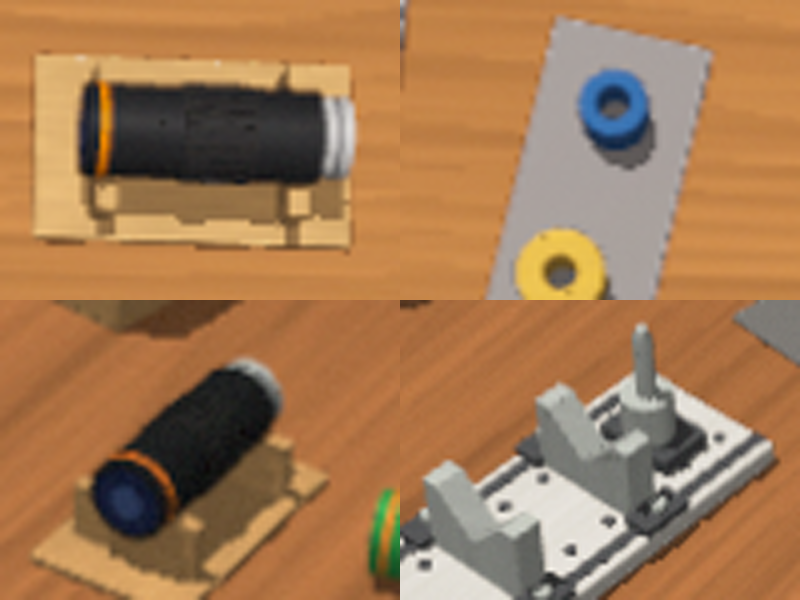

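View pics/crop2.png

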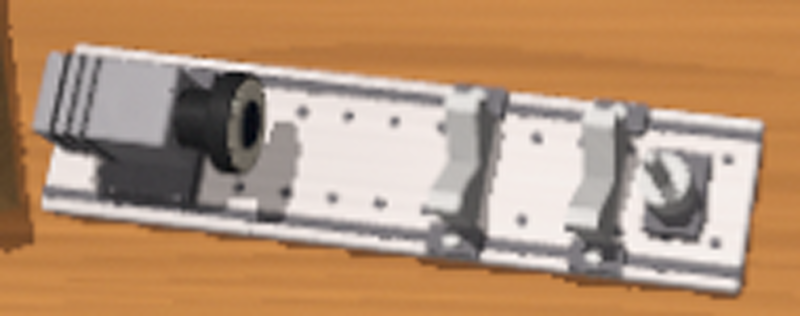

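The crop confirms it. The black barrel has the dark glass and orange ring at its left end (≈378,226) and the bright metal mount at the right (≈429,227). The blue sleeve (293,211) is the smaller one, and yellow/brass (282,244) is the other. The pin tip is at about (224,198) in the top view and (250,276) in the side view. Next I'll work out the bench frame.

Run:
```python
from h import *
t=vision.camera("top");s=vision.camera("side")
for c in(t,s): print("C",ray(c,[[0,0]])[0].round(3))
print("tip",tri(t,(224.4,197.5),s,(250.5,276.3)))
# rail long edges in top view
m=mask(t,(0,0,150),(179,60,255),(70,165,260,235))
for nm,f in(("up",0),("low",-1)):
    pts=[(u,np.flatnonzero(m[:,u])[f]) for u in range(135,245) if m[:,u].any()]
    X=onz(t,pts,.012)[:,:2]; L=cv2.fitLine(X.astype(np.float32),cv2.DIST_HUBER,0,1e-4,1e-4).ravel()
    print(nm,L, "yaw from y", np.degrees(np.arctan2(-L[0]*np.sign(L[1]),abs(L[1]))), "x at y=0.1",L[2]+(.1-L[3])*L[0]/L[1])
# sleeve
print("sleeve top",onz(t,[[292.7,210.9]],.033))
X=onz(t,[[292.7,210.9]],.033)[0]; 
for c,b in((t,(270,190,320,230)),(s,(280,250,315,285))):
    bb=cv2.boundingRect(mask(c,(100,120,30),(120,255,255),b))
    a=np.linspace(0,6.283,60);ring=np.vstack([np.c_[X[0]+.015*np.cos(a),X[1]+.015*np.sin(a),0*a+z] for z in(.003,.033)])
    q=P(c,ring);print("bbox seen",bb,"pred",q.min(0).round(1),(q.max(0)-q.min(0)).round(1))
# cradle edges yaw
c1=onz(t,[[367,211.4],[430,213],[366.6,246.8],[430,249]],.005);print("cradle",c1, c1.mean(0))
# lens in side view: centre of glass, metal end
print("glass",tri(t,(376.2,225.6),s,(350,230+(498-300)/5-40+0)) if 0 else onz(s,[[330+130/5,185+195/5],[330+255/5,185+90/5]],.04))
```

```text
C [ 0.282 -0.149  1.127]
C [-0.027  0.689  0.81 ]
tip (array([0.56113846, 0.04277103, 0.08526062]), [array([-0.1, -0.2]), array([0.2, 0.1])])
up [0.08666877 0.99623716 0.6112168  0.11208778] yaw from y -4.971993 x at y=0.1 0.6101652
low [0.08702778 0.99620587 0.52092326 0.08545487] yaw from y -4.9926405 x at y=0.1 0.5221939
sleeve top [[ 0.54991566 -0.09361925  0.033     ]]
bbox seen (286, 204, 14, 16) pred [285.6 204. ] [14.7 17. ]
bbox seen (291, 260, 14, 19) pred [291.7 258.6] [14.7 20.5]
cradle [[ 0.5606361  -0.25220419  0.005     ]
 [ 0.56142344 -0.38898277  0.005     ]
 [ 0.48319767 -0.25214446  0.005     ]
 [ 0.48238778 -0.3878176   0.005     ]] [ 0.52191125 -0.32028725  0.005     ]
glass [[ 0.52310504 -0.271922    0.04      ]
 [ 0.52041986 -0.3790932   0.04      ]]
```

Emit:
{"name": "move_arm", "arguments": {
  "moves": [
    [[55,-0.7,-0.94,0,-1.2],[55,-1.4,-1.88,0,-2.5],[55,-2.1,-2.82,0,-3.7],[55,-2.8,-3.76,0,-5],[55,-3.5,-4.7,0,-6.2],[55,-4.2,-5.65,0,-7.4],[55,-4.9,-6.6,0,-8.7],[55,-5.6,-7.5,0,-10],[55,-6.3,-8.5,0.5,-11.2],[55,-7,-9.41,1,-12.44]]
  ],
  "newtons": 40
}}

```text
time_s: 1.55
position: [0.5498, -0.0959, 0.1827]
tool_rot: [[0.996, -0.084, 0.002], [-0.084, -0.996, -0.001], [0.002, 0.0, -1.0]]
ft_force: [0.8, -0.6, 1.1]
opening: 0.0552
```

```bash
cat > go.py <<'E'
import sys
from h import *
# usage: go.py x y z angle_of_tool_x -> units
s=read_state();R=s["tool_rot"];p=s["position"]
g=np.array([float(a) for a in sys.argv[1:4]]);a=float(sys.argv[4]) if len(sys.argv)>4 else -4.98
cur=np.degrees(np.arctan2(R[1,0],R[0,0]))
print("t",round(s["time_s"],2),"pos",p.round(4),"ang",cur.round(2),"tilt",R[:,2].round(4),"open",round(s["opening"],4),"F",s["ft_force"].round(2),"J",s["joint_positions"].round(0))
print("shift units",((R.T@(g-p))/.05).round(3),"spin",round((cur-a)/5,3))
E
python3 go.py .550 -.0936 .08
```

```text
t 1.55 pos [ 0.5498 -0.0959  0.1827] ang -4.84 tilt [ 2.1e-03 -6.0e-04 -1.0e+00] open 0.0552 F [ 0.84 -0.55  1.08] J [ 17.  32. -16. 105.  12.  44.  -9.]
shift units [-0.005 -0.047  2.055] spin 0.028
```

Emit:
{"name": "move_arm", "arguments": {
  "moves": [
    [[55,0,-0.04,0.8,0],[55,0,-0.04,1.6,0],[55,0,-0.04,2.4,0],[55,0,-0.04,3.0,0],[55,0,-0.04,3.3,0],[55,0,-0.04,3.46,0],[55,0,-0.04,3.46,0],[20,0,-0.04,3.46,0],[20,0,-0.04,3.46,0],[20,0,-0.04,3.46,0]]
  ],
  "newtons": 40
}}

```text
time_s: 2.8
position: [0.5496, -0.0953, 0.011]
tool_rot: [[0.996, -0.087, 0.002], [-0.087, -0.996, -0.0], [0.002, 0.0, -1.0]]
ft_force: [-1.1, -0.2, 6.3]
opening: 0.0288
```

Emit:
{"name": "move_arm", "arguments": {
  "moves": [
    [[20,0,0,0,0],[20,0,0,0,0],[20,0,0,0,0],[20,0,0,-0.3,0],[20,0,0,-0.8,0],[20,0,0,-1.4,0],[20,0,0,-2.0,0],[20,0,0,-2.6,0],[20,0,0,-2.8,0]]
  ]
}}

```text
time_s: 3.92
position: [0.5496, -0.0954, 0.1522]
tool_rot: [[0.996, -0.088, 0.004], [-0.088, -0.996, -0.001], [0.004, 0.0, -1.0]]
ft_force: [-0.8, -0.1, -0.0]
opening: 0.029
```

```bash
python3 go.py .5611 .0428 .15
python3 - <<'E'
from h import *
t=vision.camera("top");s=vision.camera("side")
cv2.imwrite("pics/g1.png",np.hstack([crop(t,(200,150,320,240),0,(400,300)),crop(s,(230,190,350,280),0,(400,300))]))
E
```

```text
t 3.92 pos [ 0.5496 -0.0954  0.1522] ang -5.02 tilt [ 3.7e-03 -6.0e-04 -1.0e+00] open 0.029 F [-0.8  -0.07 -0.01] J [ 17.  35. -15. 106.  13.  40. -11.]
shift units [-0.012 -2.773  0.043] spin -0.009
```

View pics/g1.png

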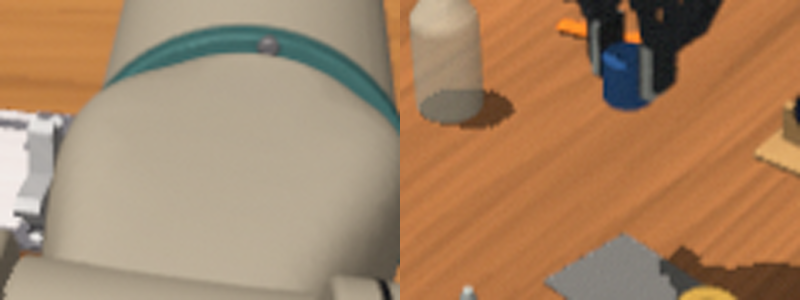

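The side view shows the blue sleeve upright between the pads, at crop (625,80); the arm blocks the top view. I'll move it above the pin and compare the two in the side view.

Emit:
{"name": "move_arm", "arguments": {
  "moves": [
    [[20,0,-0.5,0,0],[20,0,-1.1,0,0],[20,0,-1.7,0,0],[20,0,-2.3,0,0],[20,-0.01,-2.74,0.2,0],[20,-0.01,-2.74,0.5,0],[20,-0.01,-2.74,0.8,0],[20,-0.01,-2.74,0.88,0],[20,-0.01,-2.74,0.88,0]]
  ]
}}

```text
time_s: 5.15
position: [0.5597, 0.0403, 0.1052]
tool_rot: [[0.996, -0.089, -0.001], [-0.089, -0.996, -0.0], [-0.001, 0.001, -1.0]]
ft_force: [-0.5, 0.1, -0.7]
opening: 0.0289
```

```bash
python3 go.py .5611 .0428 .1
cat > sl.py <<'E'
from h import *
import sys
s=vision.camera("side");t=vision.camera("top");st=read_state();p=st["position"]
cv2.imwrite(sys.argv[1],np.hstack([crop(t,(180,160,270,240) if 0 else (170,150,290,240),0,(400,300)),crop(s,(210,220,290,280),0,(400,300))]))
u=P(s,[p[0],p[1],p[2]])[0]
b=(int(u[0])-25,int(u[1])-40,int(u[0])+25,int(u[1])+40)
m=mask(s,(100,120,20),(125,255,255),b)
ys=np.flatnonzero(m.any(1));print("TCP px",u.round(1),"rows",ys.min(),ys.max())
for y in range(ys.max()-8,ys.max()+1):
    x=np.flatnonzero(m[y]);print(y,x.min(),x.max(),len(x))
a=np.linspace(0,6.283,90)
q=P(s,np.c_[p[0]+.015*np.cos(a),p[1]+.0+.015*np.sin(a),0*a+p[2]-.007]);print("pred bottom ring",q.min(0).round(1),q.max(0).round(1),"lowest at u",q[q[:,1].argmax()].round(1))
for d in((.002,0,0),(0,.002,0),(0,0,.002)):print("d",d,(P(s,p+d)-P(s,p))[0].round(2))
print("tip px pred for tip xyz",P(s,[.5611,.0428,.0855]))
E
python3 sl.py pics/g2.png
```

```text
t 5.15 pos [0.5597 0.0403 0.1052] ang -5.09 tilt [-1.e-03 -5.e-04 -1.e+00] open 0.0289 F [-0.49  0.09 -0.7 ] J [  1.  39. -13. 107.  14.  35. -25.]
shift units [ 0.023 -0.053  0.104] spin -0.022
TCP px [251.1 267.3] rows 255 276
268 243 252 10
269 243 252 10
270 243 252 10
271 243 252 10
272 244 252 9
273 244 253 10
274 245 254 10
275 246 254 9
276 249 251 3
pred bottom ring [243.2 265.2] [259.4 275.5] lowest at u [250.7 275.5]
d (0.002, 0, 0) [-0.84 -0.4 ]
d (0, 0.002, 0) [-0.7   0.56]
d (0, 0, 0.002) [-0.06 -0.85]
tip px pred for tip xyz [[250.72036917 276.29300276]]
```

View pics/g2.png

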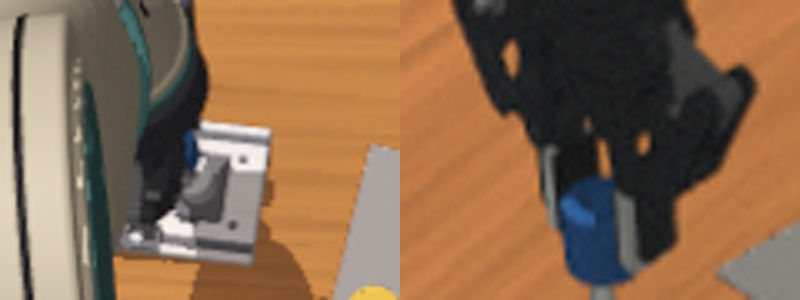

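The side view shows the sleeve right over the pin: lowest sleeve pixel (250,276), pin below it at u≈250.4. The sleeve sits about 1.8 mm toward +y of the TCP. I'll shift slightly and start lowering it onto the tip.

Emit:
{"name": "move_arm", "arguments": {
  "moves": [
    [[20,0.027,-0.018,0,0],[20,0.027,-0.018,0,0],[20,0.027,-0.018,0.1,0],[20,0.027,-0.018,0.2,0],[20,0.027,-0.018,0.3,0],[20,0.027,-0.018,0.4,0],[20,0.027,-0.018,0.4,0]]
  ]
}}

```text
time_s: 6.12
position: [0.5611, 0.0421, 0.0852]
tool_rot: [[0.996, -0.087, -0.001], [-0.087, -0.996, -0.0], [-0.001, 0.0, -1.0]]
ft_force: [0.0, -0.0, -0.6]
opening: 0.029
```

```bash
python3 go.py .5611 .0411 .053;python3 sl.py pics/g3.png
```

```text
t 6.12 pos [0.5611 0.0421 0.0852] ang -5.01 tilt [-1.e-03 -1.e-04 -1.e+00] open 0.029 F [ 0.04 -0.04 -0.63] J [  1.  41. -12. 108.  15.  33. -26.]
shift units [0.003 0.02  0.644] spin -0.005
TCP px [250.8 276. ] rows 264 284
276 242 251 10
277 243 251 9
278 243 251 9
279 243 251 9
280 243 252 10
281 243 252 10
282 244 252 9
283 245 254 10
284 246 253 8
pred bottom ring [242.9 273.7] [259.  284.1] lowest at u [250.4 284.1]
d (0.002, 0, 0) [-0.83 -0.4 ]
d (0, 0.002, 0) [-0.69  0.56]
d (0, 0, 0.002) [-0.06 -0.83]
tip px pred for tip xyz [[250.72036917 276.29300276]]
```

Emit:
{"name": "move_arm", "arguments": {
  "moves": [
    [[20,0,0.02,0.1,0],[20,0,0.02,0.2,0],[20,0,0.02,0.3,0],[20,0,0.02,0.4,0],[20,0,0.02,0.48,0],[20,0,0.02,0.54,0],[20,0,0.02,0.54,0]]
  ]
}}

```text
time_s: 7.1
position: [0.5612, 0.0412, 0.0585]
tool_rot: [[0.996, -0.087, -0.0], [-0.087, -0.996, -0.0], [-0.0, 0.0, -1.0]]
ft_force: [-0.2, 0.6, -0.5]
opening: 0.0291
```

Emit:
{"name": "move_arm", "arguments": {
  "moves": [
    [[20,0,0,0.04,0],[20,0,0,0.08,0],[20,0,0,0.1,0],[20,0,0,0.1,0]]
  ]
}}

```text
time_s: 7.6
position: [0.5614, 0.0412, 0.0541]
tool_rot: [[0.996, -0.087, 0.0], [-0.087, -0.996, -0.0], [0.0, 0.0, -1.0]]
ft_force: [-1.4, -0.5, 2.8]
opening: 0.0289
```

Emit:
{"name": "move_arm", "arguments": {
  "moves": [
    [[50,0,0,0,0],[50,0,0,0,0],[50,0,0,0,0],[50,0,0,-0.4,0],[50,0,0,-1.0,0],[50,0,0,-1.8,0],[50,0,0,-2.6,0]]
  ]
}}

```text
time_s: 8.48
position: [0.5612, 0.0411, 0.1848]
tool_rot: [[0.996, -0.087, -0.0], [-0.087, -0.996, 0.0], [-0.0, -0.0, -1.0]]
ft_force: [1.1, 0.2, -0.6]
opening: 0.0501
```

```bash
python3 go.py .522 -.3245 .16 0
python3 - <<'E'
from h import *
s=vision.camera("side");t=vision.camera("top")
cv2.imwrite("pics/g4.png",np.hstack([crop(t,(200,170,280,230),0,(400,300)),crop(s,(210,250,290,310),0,(400,300))]))
m=mask(s,(100,120,20),(125,255,255),(220,240,290,320));print("blue bbox",cv2.boundingRect(m))
a=np.linspace(0,6.283,60);q=P(s,np.vstack([np.c_[.5611+.015*np.cos(a),.0428+.015*np.sin(a),0*a+z] for z in(.046,.076)]));print(q.min(0),q.max(0)-q.min(0))
E
```

```text
t 8.47 pos [0.5612 0.0411 0.1848] ang -5.01 tilt [-4.e-04  1.e-04 -1.e+00] open 0.0501 F [ 1.11  0.19 -0.55] J [  3.  33. -15. 104.  11.  45. -23.]
shift units [-0.142  7.353  0.496] spin -1.001
blue bbox (243, 277, 16, 21)
[242.96826701 275.05855648] [16.86947631 22.502674  ]
```

View pics/g4.png

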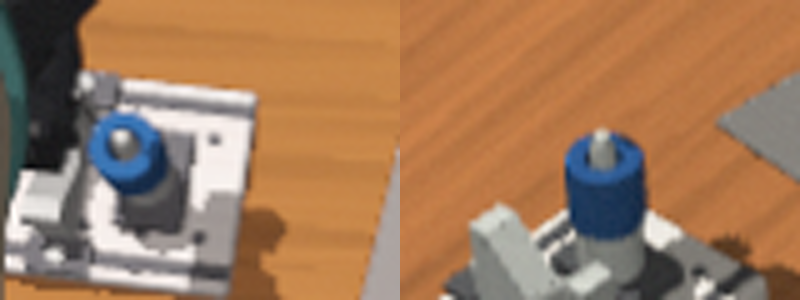

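The sleeve is seated at the pin with its tip showing (top view crop (125,140)), and the side view has it resting on the shoulder. Now the lens.

Emit:
{"name": "move_arm", "arguments": {
  "moves": [
    [[72,0,0.8,0,-0.2],[72,0,1.7,0,-0.4],[72,0,2.7,0,-0.6],[72,-0.1,3.7,0,-0.8],[72,-0.14,4.7,0,-1],[72,-0.14,5.7,0,-1],[72,-0.14,6.6,0.2,-1],[72,-0.14,7.2,0.5,-1],[72,-0.14,7.35,0.5,-1],[72,-0.14,7.35,0.5,-1]]
  ]
}}

```text
time_s: 9.82
position: [0.5225, -0.3234, 0.1586]
tool_rot: [[1.0, 0.0, -0.0], [0.0, -1.0, 0.001], [-0.0, -0.001, -1.0]]
ft_force: [0.8, -0.1, 0.9]
opening: 0.0717
```

```bash
python3 go.py .522 -.3245 .017 0
```

```text
t 9.82 pos [ 0.5225 -0.3234  0.1586] ang 0.01 tilt [-1.0e-04  1.1e-03 -1.0e+00] open 0.0717 F [ 0.78 -0.08  0.86] J [ 40.  39. -17.  97.  14.  47.  16.]
shift units [-0.009  0.025  2.831] spin 0.002
```

Emit:
{"name": "move_arm", "arguments": {
  "moves": [
    [[72,0,0.02,0.7,0],[72,0,0.02,1.4,0],[72,0,0.02,2.0,0],[72,0,0.02,2.5,0],[72,0,0.02,2.83,0],[72,0,0.02,2.83,0],[35,0,0.02,2.83,0],[35,0,0.02,2.83,0],[35,0,0.02,2.83,0],[35,0,0.02,2.83,0]]
  ],
  "newtons": 40
}}

```text
time_s: 11.08
position: [0.5235, -0.3257, 0.0186]
tool_rot: [[1.0, -0.0, 0.003], [-0.0, -1.0, -0.001], [0.003, 0.001, -1.0]]
ft_force: [0.4, 0.6, 6.3]
opening: 0.039
```

Emit:
{"name": "move_arm", "arguments": {
  "moves": [
    [[35,0,0,0,0],[35,0,0,0,0],[35,0,0,-0.2,0],[35,0,0,-0.5,0],[35,0,0,-1.0,0],[35,0,0,-1.7,0],[35,0,0,-2.4,0],[35,0,0,-2.8,0],[35,0,0,-2.8,0]]
  ]
}}

```text
time_s: 12.2
position: [0.5231, -0.326, 0.1594]
tool_rot: [[1.0, -0.0, 0.003], [-0.0, -1.0, -0.002], [0.003, 0.002, -1.0]]
ft_force: [-0.9, -0.8, -3.2]
opening: 0.0391
```

```bash
python3 go.py .5672 .1125 .16
python3 - <<'E'
from h import *
s=vision.camera("side");t=vision.camera("top")
cv2.imwrite("pics/g5.png",np.hstack([crop(t,(340,160,460,250),0,(400,300)),crop(s,(320,110,440,200),0,(400,300))]))
E
```

```text
t 12.2 pos [ 0.5231 -0.326   0.1594] ang -0.03 tilt [ 0.0033 -0.002  -1.    ] open 0.0391 F [-0.9  -0.76 -3.24] J [ 40.  39. -17.  97.  14.  47.  16.]
shift units [ 0.877 -8.77  -0.026] spin 0.991
```

View pics/g5.png

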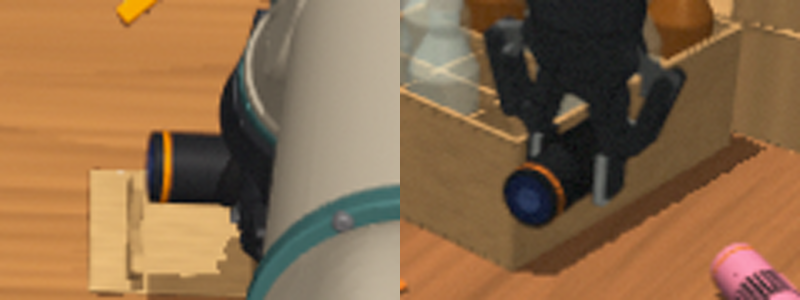

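The lens is held level, with the glass towards +y (the camera side); glass centre at side px ≈(359,168). I'll carry it over the bench, staying about 5 mm on the camera side for now, while I work out the axial offset.

Run:
```python
from h import *
s=vision.camera("side");t=vision.camera("top");p=read_state()["position"]
z=p[2]+.022
print("front y (top, lower rim)",onz(t,[[384.1,208]],z-.02)[0].round(4))
print("tri glass", tri(t,(384.4,208.5),s,(359,168.5)))
for off in(-.003,0,.003):print(off,"pred glass side",P(s,[p[0],p[1]+.055+off,z]))
```

```text
front y (top, lower rim) [ 0.5302 -0.27    0.1581]
tri glass (array([ 0.52188169, -0.2676443 ,  0.18384574]), [array([0.2, 0.4]), array([-0.4, -0.1])])
-0.003 pred glass side [[360.05281362 169.869115  ]]
0 pred glass side [[359.30528071 170.45148196]]
0.003 pred glass side [[358.55526276 171.03581285]]
```

Emit:
{"name": "move_arm", "arguments": {
  "moves": [
    [[35,0.1,-0.8,0,0],[35,0.2,-1.8,0,0],[35,0.3,-2.8,0,0.2],[35,0.4,-3.8,0,0.4],[35,0.5,-4.8,0,0.6],[35,0.6,-5.8,0,0.8],[35,0.7,-6.8,0,0.9],[35,0.8,-7.8,0,0.99],[35,0.88,-8.6,0,0.99],[35,0.88,-8.87,0,0.99]]
  ]
}}

```text
time_s: 13.65
position: [0.5656, 0.122, 0.1563]
tool_rot: [[0.997, -0.082, -0.002], [-0.082, -0.997, 0.002], [-0.002, -0.002, -1.0]]
ft_force: [-0.2, -0.5, -2.6]
opening: 0.0389
```

```bash
python3 go.py .5676 .1175 .08
```

```text
t 13.65 pos [0.5656 0.122  0.1563] ang -4.68 tilt [-0.0015  0.0017 -1.    ] open 0.0389 F [-0.24 -0.48 -2.57] J [ -6.  36. -13. 103.  11.  43. -30.]
shift units [0.05  0.09  1.525] spin 0.06
```

Emit:
{"name": "move_arm", "arguments": {
  "moves": [
    [[35,0,0.06,0,0],[35,0,0.06,0.4,0],[35,0,0.06,0.8,0],[35,0,0.06,1.2,0],[35,0,0.06,1.5,0],[35,0,0.06,1.6,0],[35,0,0.06,1.6,0],[35,0,0.06,1.6,0]]
  ]
}}

```text
time_s: 14.65
position: [0.5667, 0.1152, 0.0779]
tool_rot: [[0.996, -0.087, 0.001], [-0.087, -0.996, 0.0], [0.001, -0.0, -1.0]]
ft_force: [-0.5, 0.0, -1.5]
opening: 0.0387
```

```bash
python3 go.py .5674 .1145 .045
python3 - <<'E'
from h import *
s=vision.camera("side");t=vision.camera("top");p=read_state()["position"]
cv2.imwrite("pics/g6.png",np.hstack([crop(t,(140,150,260,240),0,(400,300)),crop(s,(180,240,276,312),0,(400,300))]))
bx=np.array([.0868,.9962,0])
for k in(.055,-.055,0):print(k,P(s,p+bx*(k+.002)+[0,0,.022]).round(1))
E
```

```text
t 14.65 pos [0.5667 0.1152 0.0779] ang -4.96 tilt [ 1.3e-03  2.0e-04 -1.0e+00] open 0.0387 F [-0.55  0.   -1.47] J [ -7.  42. -11. 106.  14.  33. -32.]
shift units [0.014 0.012 0.658] spin 0.003
0.055 [[197.5 307. ]]
-0.055 [[243.  275.7]]
0 [[220.9 290.9]]
```

View pics/g6.png

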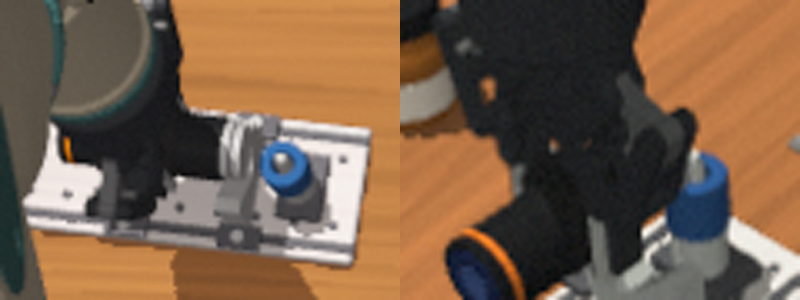

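The side view agrees with prediction: glass centre at about (197,306). The lens is level and its rear clears the sleeve. I'll lower it to just above the seat.

Emit:
{"name": "move_arm", "arguments": {
  "moves": [
    [[35,0.014,0,0.15,0],[35,0.014,0,0.3,0],[35,0.014,0,0.45,0],[35,0.014,0,0.55,0],[35,0.014,0,0.62,0],[35,0.014,0,0.68,0],[35,0.014,0,0.7,0],[35,0.014,0,0.7,0]]
  ]
}}

```text
time_s: 15.75
position: [0.5669, 0.1151, 0.0423]
tool_rot: [[0.996, -0.086, 0.0], [-0.086, -0.996, 0.0], [0.0, -0.0, -1.0]]
ft_force: [-0.3, 0.3, -1.9]
opening: 0.039
```

```bash
python3 go.py .5670 .1105 .038
```

```text
t 15.75 pos [0.5669 0.1151 0.0423] ang -4.96 tilt [ 2.e-04  0.e+00 -1.e+00] open 0.039 F [-0.33  0.3  -1.86] J [ -8.  46. -10. 106.  15.  29. -33.]
shift units [0.01  0.092 0.086] spin 0.005
```

Axis is now about 4 mm above the seat with no contact. I'll ease the rear towards the sleeve and watch the force.

Emit:
{"name": "move_arm", "arguments": {
  "moves": [
    [[35,0.01,0.02,0.02,0],[35,0.01,0.04,0.03,0],[35,0.01,0.06,0.04,0],[35,0.01,0.07,0.04,0],[35,0.01,0.07,0.04,0]]
  ]
}}

```text
time_s: 16.38
position: [0.5671, 0.1116, 0.0403]
tool_rot: [[0.996, -0.086, 0.0], [-0.086, -0.996, 0.0], [0.0, -0.0, -1.0]]
ft_force: [-0.5, 0.5, -2.7]
opening: 0.0388
```

```bash
python3 go.py .5670 .1105 .038
python3 - <<'E'
from h import *
s=vision.camera("side");t=vision.camera("top")
cv2.imwrite("pics/g7.png",np.hstack([crop(t,(190,165,250,210),0,(400,300)),crop(s,(180,250,276,322),0,(400,300))]))
E
```

```text
t 16.38 pos [0.5671 0.1116 0.0403] ang -4.96 tilt [ 1.e-04  1.e-04 -1.e+00] open 0.0388 F [-0.52  0.46 -2.69] J [ -8.  46. -10. 106.  15.  29. -32.]
shift units [0.001 0.021 0.046] spin 0.004
```

View pics/g7.png

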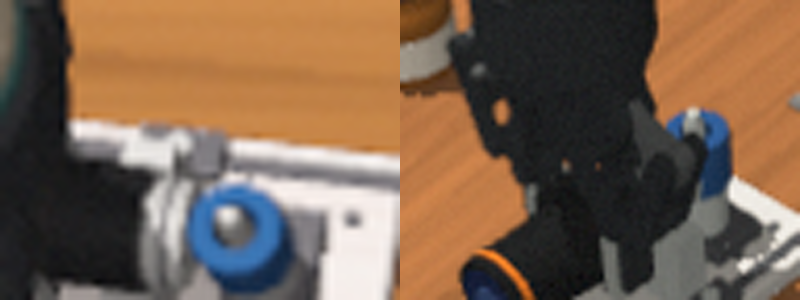

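The top view shows the metal end about touching the sleeve at crop x≈190. I'll go 1 mm more and then lower.

Emit:
{"name": "move_arm", "arguments": {
  "moves": [
    [[35,0,0.01,0,0],[35,0,0.02,0,0],[35,0,0.02,0,0]]
  ]
}}

```text
time_s: 16.85
position: [0.5669, 0.1105, 0.0403]
tool_rot: [[0.996, -0.086, 0.0], [-0.086, -0.996, -0.0], [0.0, 0.0, -1.0]]
ft_force: [0.2, 0.0, -2.0]
opening: 0.0389
```

Emit:
{"name": "move_arm", "arguments": {
  "moves": [
    [[35,0,0,0.01,0],[35,0,0,0.02,0],[35,0,0,0.03,0],[35,0,0,0.03,0],[35,0,0,0.03,0]]
  ]
}}

```text
time_s: 17.48
position: [0.5677, 0.1105, 0.0391]
tool_rot: [[0.996, -0.087, 0.002], [-0.087, -0.996, 0.0], [0.002, -0.0, -1.0]]
ft_force: [2.1, -0.5, 2.7]
opening: 0.0389
```

Emit:
{"name": "move_arm", "arguments": {
  "moves": [
    [[35,0.02,0.01,0,0],[35,0.02,0.02,0,0],[35,0.02,0.03,0,0],[35,0.02,0.03,0,0],[35,0.02,0.03,0,0]]
  ]
}}

```text
time_s: 18.1
position: [0.568, 0.11, 0.0388]
tool_rot: [[0.996, -0.086, 0.001], [-0.086, -0.996, 0.001], [0.001, -0.001, -1.0]]
ft_force: [0.3, 4.8, 0.6]
opening: 0.0389
```

```bash
python3 go.py .5670 .1105 .038
python3 - <<'E'
from h import *
for i in range(4): vision.camera("side");print(read_state()["ft_force"].round(2))
s=vision.camera("side");t=vision.camera("top")
cv2.imwrite("pics/g8.png",np.hstack([crop(t,(190,165,250,210),0,(400,300)),crop(s,(180,250,276,322),0,(400,300))]))
E
```

```text
t 18.1 pos [0.568  0.11   0.0388] ang -4.91 tilt [ 7.0e-04  1.2e-03 -1.0e+00] open 0.0389 F [0.32 4.76 0.57] J [ -7.  46. -10. 106.  15.  29. -32.]
shift units [-0.021 -0.007  0.016] spin 0.014
[2.18 4.83 0.06]
[1.71 5.76 0.1 ]
[0.39 5.92 1.43]
[1.64 4.61 0.01]
```

View pics/g8.png

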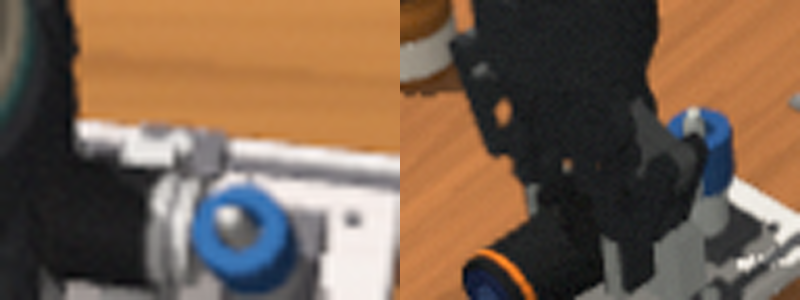

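The lens has met the sleeve: Fy ≈ 5 N, and the sleeve shifted by about 1 px into its play. I'll ease that push slightly and press down.

Emit:
{"name": "move_arm", "arguments": {
  "moves": [
    [[35,0.015,-0.015,0.01,0],[35,0.015,-0.015,0.02,0],[35,0.015,-0.015,0.03,0],[35,0.015,-0.015,0.03,0],[35,0.015,-0.015,0.03,0]]
  ]
}}

```text
time_s: 19.02
position: [0.5681, 0.11, 0.0386]
tool_rot: [[0.996, -0.086, -0.0], [-0.086, -0.996, -0.0], [-0.0, 0.0, -1.0]]
ft_force: [-2.7, 4.0, 15.0]
opening: 0.0389
```

```bash
cat > f.py <<'E'
from h import *
F=[]
for i in range(5): vision.camera("side");F.append(read_state()["ft_force"])
print("F mean",np.mean(F,0).round(2),"sd",np.std(F,0).round(2))
E
python3 go.py .5670 .1105 .038; python3 f.py
```

```text
t 19.02 pos [0.5681 0.11   0.0386] ang -4.92 tilt [-5.e-04 -2.e-04 -1.e+00] open 0.0389 F [-2.73  3.97 14.98] J [ -7.  46. -10. 106.  15.  29. -32.]
shift units [-0.022 -0.009  0.012] spin 0.012
F mean [-2.9   3.27 13.73] sd [0.19 0.26 0.26]
```

Emit:
{"name": "move_arm", "arguments": {
  "moves": [
    [[35,-0.01,-0.01,-0.006,0],[35,-0.01,-0.01,-0.006,0],[35,-0.01,-0.01,-0.006,0],[35,-0.01,-0.01,-0.006,0]]
  ]
}}

```text
time_s: 19.77
position: [0.5681, 0.11, 0.0386]
tool_rot: [[0.996, -0.086, 0.0], [-0.086, -0.996, -0.001], [0.0, 0.001, -1.0]]
ft_force: [-0.7, 2.1, 9.9]
opening: 0.0393
```

```bash
python3 go.py .5670 .1105 .038; python3 f.py
python3 - <<'E'
from h import *
s=vision.camera("side");t=vision.camera("top");p=read_state()["position"]
cv2.imwrite("pics/g9.png",np.hstack([crop(t,(140,150,260,240),0,(400,300)),crop(s,(180,250,276,322),0,(400,300))]))
m=mask(s,(100,120,20),(125,255,255),(225,250,290,320));print("blue bbox side",cv2.boundingRect(m))
m=mask(t,(100,120,30),(125,255,255),(200,170,280,230));print("blue bbox top",cv2.boundingRect(m))
a=np.linspace(0,6.283,60);
for d in(0,-.002):
  X=np.vstack([np.c_[.5611+d*.087+.015*np.cos(a),.0428+d+.015*np.sin(a),0*a+z] for z in(.046,.076)])
  for c in(s,t):q=P(c,X);print(d,q.min(0).round(1),(q.max(0)-q.min(0)).round(1))
E
```

```text
t 19.77 pos [0.5681 0.11   0.0386] ang -4.94 tilt [ 2.e-04 -6.e-04 -1.e+00] open 0.0393 F [-0.68  2.09  9.9 ] J [ -8.  46. -10. 106.  15.  29. -32.]
shift units [-0.023 -0.009  0.013] spin 0.008
F mean [-1.24  2.24 10.46] sd [0.3  0.5  0.39]
blue bbox side (245, 277, 14, 20)
blue bbox top (219, 193, 15, 16)
0 [243.  275.1] [16.9 22.5]
0 [217.7 191.4] [16.8 17.8]
-0.002 [243.7 274.5] [16.8 22.5]
-0.002 [218.7 191.5] [16.8 17.8]
```

View pics/g9.png

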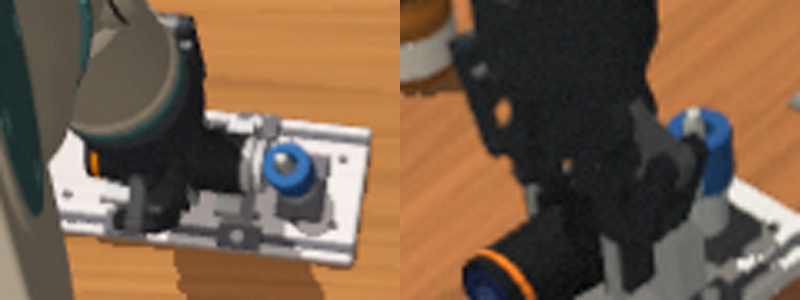

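The final view shows the lens in the V: orange ring and glass towards the camera, metal end against the sleeve (top crop (262,165)), sleeve upright on its shoulder. The press force is steady at about 10.5 N, with little side load. Handing in.

```bash
python3 -c "
from bench import ticket,read_state
print(ticket.job_done());s=read_state();print(s['ft_force'],s['position'],s['time_s'])"
```

```text
the job is handed in; nothing more can be done
None
the job is handed in; nothing more can be done
```

I slipped the blue sleeve over the stop pin, then laid the black lens in the V with its glass towards the camera and its metal end up against the sleeve. I handed the job in with the fingers still pressing the lens down. No verdict came back, so these are my own last checks, at about 20 s of the 72 s allowed.

- **Press:** about 10.5 N straight down, with about 1.2 N of side load and 2.2 N along the bench. From that I estimate 8 to 10 N on each side of the V; I could not measure each side directly.
- **Lens seat:** the tool height stayed within 0.3 mm as I pressed harder, so I take the lens to be bearing on both sides.
- **Sleeve:** it stands upright on its shoulder. The lens pushed it roughly 1–2 mm into its play, which is inside the 4 mm limit.
- **Disagreement:** the lens seated about 1 mm to one side of where the camera measurements put the V, within the 2 mm calibration tolerance. I corrected for it using the force readings.
- **Other items:** the arm path stayed clear of the bystanders and the brass sleeve, but I did not measure their final positions.

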